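Lever open the nail chest on the farrier's bench

TASK

Draw the orange-handled pry blade out of the beech block, reach its blade slantwise through the notch in the front of the green nail chest and under the lid, and lever the lid up and over past upright so that it stays open by itself. Touch the lid only with the blade, never with the hand. Then stand the pry blade back in the slot of the block, right down on its guard, and leave the shoe, the file and the tin where they are.

Things in the scene. Friction and masses are not known exactly. Their poses are not given: they have to be found in the camera images.
- chest: Green steel nail chest fixed to the bench, 150 mm deep (x), 160 wide (y), 80 high without the lid, walls 6 mm. Origin at the centre of its underside; x points from its front to its hinge side, z up. In the middle of the front (-x) wall a notch 70 mm wide is open from 52 mm height up to the rim at 80 mm, just under the lid's edge. Empty inside above 25 mm
- lid (a joint): The chest's flat lid, green with a grey panel and a yellow stripe at the front edge over the notch, 150 x 160 x 5 mm, about 0.3 kg, lying on the rim flush with the walls, no handle; its hinge runs along y at the back top rim. 0 is shut, grows as the lid opens (rad), 1.57 is upright, stop at 1.9. Short of upright it falls shut by its weight
- lid_edge (a point): Middle of the lid's free front edge, on its underside; moves with the lid
- lid_hinge (a point): Middle of the hinge line, at the chest's back rim (75 mm behind its centre, 80 mm above the bench); axes as the chest's
- block: Beech driving block fixed to the bench, 90 (x) x 100 (y) x 105 mm high, origin at the centre of its underside, z up. An upright slot, 14 mm along x and 40 mm along y, goes right through its middle
- pry: Pry blade, 193 mm long, 0.3 kg. Origin mid of the blade's square tip; z runs tip to handle, x across the blade's thickness, y its width. Steel blade 4 x 28 mm, z = 0 to 95; black guard plate 34 x 60 mm, z = 95 to 103; orange handle 24 (x) x 28 (y) mm, z = 103 to 193. Starts standing in the block's slot, hanging by its guard on the block's top, tip 10 mm above the bench
- pry_grip (a point): Point on the pry blade's handle axis, 133 mm from the tip; axes as the pry blade's
- shoe: Rusty pony shoe lying flat, about 100 mm across, 10 mm thick, origin at the middle of its underside; to be left alone
- file: Flat steel file lying flat, 200 x 24 x 6 mm, origin on its underside, along its x; to be left alone
- tin: Upright tin with a yellow label, 58 mm across, 90 mm high, origin at its underside; to be left alone
There are look-alikes about, which are no part of the job. What is shaped like the pry but red or white is not meant.

How it is judged:
On the way, in this order (a step that is already met when the one before it is completed fails the run):
1. the pry blade is drawn right out of the block, its tip above the block's top, the lid still shut (z of pry in the frame of block above 0.105 m and value of joint lid below 0.1 rad), for 0.1 s.
2. the pry blade bears on the lid and has raised it by more than 0.25 rad (value of joint lid above 0.25 rad and contact force between pry and lid above 0.2 N), for 0.1 s.
3. the lid is past upright (value of joint lid above 1.6 rad), for 0.2 s.
At the end, for the whole second after the job is handed in: The lid stands open past upright (over 1.58 rad) and at rest; the pry blade stands released and at rest in the block's slot, its tip less than 16 mm above the bench (guard within 6 mm of the block's top), within 15 mm of the slot's centre and within 0.12 rad of upright (value of joint lid above 1.58 rad and velocity of joint lid between -0.05 and 0.05 rad/s and z of pry in the frame of block below 0.016 m and horizontal distance between pry and block below 0.015 m and angle between pry's own z axis and vertical below 0.12 rad and linear speed of pry below 0.02 m/s); the robot touches nothing.
It fails at once if the hand or arm touches the lid (over 1 N) (contact force between any of the fingers, the arm and lid above 1 N).
It fails at once if the shoe, the file or the tin is moved by more than 20 mm, or the tin tipped over (distance of any of shoe, file, tin from where it was at the start of the episode above 0.02 m or angle between tin's own z axis and vertical above 0.5 rad).
It also fails if it takes over 72 s, if anything falls off the work surface, if the arm or the gripper's body presses on something with over 40 N, if the wrist force passes 120 N, or if a joint passes its speed limit or range.

ROBOT

A 7-joint arm with a two-finger parallel gripper is mounted at the origin on the work surface. World frame = base frame: x ahead of the robot, y to its left, z up, the work surface at z = 0. Lengths are in m, angles in rad, forces in N, time in s.
With the tool pointing down it reaches from about 0.4 to 0.9 m from the base axis. Payload 5.6 kg.
Tool frame: the origin (TCP) lies midway between the tips of the shut fingers; the grasp point (between the pads) lies 19 mm behind it; z points along the fingers, y is the line along which they close (so a half turn about z gives the same grasp; the last joint's range is limited). The gripper opens to 92 mm and grips with 3 to 60 N. Pads are 20 mm wide; open, the fingers measure 128 mm over their backs; the gripper's body (75 mm by 189 mm) begins 69 mm behind the grasp point.
Start: joints at [-1.347, 0.468, -0.012, 1.603, 0.006, 1.071, -0.056], TCP at [0.171, 0.627, 0.215] pointing down, gripper open.
Joint ranges: [-2.53, 2.53], [-0.31, 2.02], [-1.57, 1.55], [0.28, 2.44], [-1.29, 4.43], [0.15, 1.84], [-2.92, 2.92]. Speed limits (rad/s): [2.57, 2.57, 3.14, 3.14, 3.14, 3.14, 3.14].

INTERFACE

Orientations are given as a 3x3 rotation matrix whose columns are the frame's x, y, z axes.
In Python, from station import env, effector, solver, viewer, workorder, search_frame, tip_of gives the robot as it stands. Calls block until the motion is done:
- env.reach(position, orientation): joint-space move of the TCP to a pose.
- env.movel(position, frame=None, rate=0.15): straight line of the TCP; frame=None keeps the orientation; rate is the mean speed in m/s.
- env.goto_joints(angles): joint-space move.
- effector.release() and effector.grasp(squeeze=None): open the fingers fully, or close them until they stop; squeeze is the grip in N (None keeps the last).
- env.pause(seconds).
- solver.inverse_kinematics(position, orientation): joint angles nearest the present ones, or None.
- env.sense(): the state.
- viewer.read_camera(name): name is "side" or "top" or "wrist"; returns (picture, depth): 400x640x3 uint8, red, green, blue; 400x640 float32, m along the optical axis (not along the pixel's ray), 0 where there is no reading.
- viewer.camera_info(name): a dict with "intrinsics" (3x3 intrinsics, pixels), "dist_coeffs" ([k1, k2, p1, p2, k3] as OpenCV has them; the pictures are not rectified), "eye" and "rotation" of the camera in the world; the wrist camera has in their place "T_tool_cam" (4x4, takes a point from camera to tool coordinates, whose origin is the TCP and whose axes are the flange's). Camera axes: x right, y up, looking along -z (the intrinsics and any distortion apply to the point x, -y, -z); pixel columns grow to the right and rows downward; lengths in m; the calibration is good to about 2 mm. A picture is of the moment at which its call begins: read the wrist's pose just before it. camera_info takes no time and is no camera call.
A pose or a line that the arm cannot do raises env.PlanningError and nothing moves.
- workorder.finish_job(): hands the job in; it is judged then, once.
Trained networks look in the newest picture that a camera, given by its name, has taken for a name from the list of things; names that differ only in an ending like _2 or _b are one class to them, and where a whole thing is asked for, a point or a joint stands for the part that bears it (a point fixed in the world has none). Each returns a list of dicts, best first, with "score" (0 to 1); they miss things now and then, are a little off and sometimes report something else, mostly with a low value. They report only what shows in the picture. A call takes as long as a camera call. They do not tell look-alikes from the thing itself.
- search_frame(camera, name): "at" ([x, y, z] in m, in world coordinates, good to about 4 mm: the middle of the surface that is visible of it).
- tip_of(camera, name): "at" ([x, y, z] in m, in world coordinates, good to about 4 mm: a listed point, or the origin of a listed thing).
The state is a dict: "t": time; "joint_positions": joint angles; "joint_velocities": joint speeds; "tau": joint torques, N m; "ee_pos": TCP position; "tcp_rot": TCP orientation; "wrist_force": force on the tool from outside, world axes, zero at the start; "moment": the same for the moment, N m; "gripper_width": finger opening in m; "grasp_force": force on a finger pad.
Only numpy, scipy, OpenCV 4.12 (cv2) and the standard library are available. Lean on these libraries where they do the work, as an engineer would, in place of code of your own. Each camera call takes 0.05 s, during which the arm holds its last target. There are 200 camera calls.

## Working session

There is one attempt and no reset: what is moved stays moved. The work goes in short steps, each a Python script; the robot and the scene stay as the last script left them, time stands still between calls to the robot, and variables do not carry over. Pictures are saved under pics/ and viewed, at most 10 in all, crops included, and the job is handed in when it is done.

```bash
mkdir -p pics; ls; python3 - <<'E'
from station import *
import cv2,numpy as np
for c in ["top","side"]:
    p,d=viewer.read_camera(c)
    cv2.imwrite(f"pics/{c}0.png",p[:,:,::-1]); np.savez(f"{c}0.npz",p=p,d=d)
    i=viewer.camera_info(c); print(c,{k:np.round(v,3).tolist() for k,v in i.items() if k in("eye","rotation","intrinsics","dist_coeffs")})
    for n in ["chest","block","pry","shoe","file","tin","lid"]:
        print(n,[(round(r["score"],2),np.round(r["at"],3).tolist()) for r in search_frame(c,n)])
    for n in ["chest","lid_edge","lid_hinge","block","pry","pry_grip"]:
        print("tip",n,[(round(r["score"],2),np.round(r["at"],3).tolist()) for r in tip_of(c,n)])
print(env.sense()["t"])
E
```

```text
pics
top {'intrinsics': [[473.715, 0.0, 324.274], [0.0, 473.715, 203.63], [0.0, 0.0, 1.0]], 'dist_coeffs': [-0.137, 0.0, 0.0, 0.0, 0.0], 'eye': [0.347, -0.008, 1.2], 'rotation': [[0.04, 0.975, -0.22], [-0.999, 0.038, -0.013], [-0.005, 0.221, 0.975]]}
chest [(0.82, [0.576, 0.193, 0.087]), (0.21, [0.584, 0.192, 0.083])]
block [(0.66, [0.598, -0.184, 0.106])]
pry [(0.91, [0.735, -0.182, 0.132]), (0.66, [0.494, -0.197, 0.135]), (0.62, [0.61, -0.189, 0.145])]
shoe [(0.71, [0.58, 0.197, 0.086]), (0.62, [0.81, 0.007, 0.008])]
file [(0.59, [0.37, 0.059, 0.002])]
tin [(0.63, [0.555, 0.003, 0.089])]
lid [(0.62, [0.582, 0.194, 0.084])]
tip chest [(0.8, [0.583, 0.196, 0.001]), (0.32, [0.799, 0.005, -0.002])]
tip lid_edge [(0.58, [0.556, 0.125, 0.081])]
tip lid_hinge [(0.88, [0.61, 0.267, 0.079])]
tip block [(0.7, [0.62, -0.196, 0.002])]
tip pry [(0.84, [0.742, -0.185, -0.004]), (0.7, [0.498, -0.206, -0.001]), (0.67, [0.617, -0.199, 0.009])]
tip pry_grip [(0.78, [0.499, -0.203, 0.136]), (0.76, [0.619, -0.194, 0.14]), (0.75, [0.746, -0.183, 0.131])]
side {'intrinsics': [[461.032, 0.0, 325.497], [0
[... 244 characters left out ...]
 [(0.69, [0.609, -0.149, 0.069])]
pry [(0.94, [0.736, -0.176, 0.119]), (0.9, [0.613, -0.186, 0.152]), (0.88, [0.498, -0.194, 0.105])]
shoe [(0.96, [0.809, 0.013, 0.013])]
file [(0.62, [0.376, 0.074, 0.004])]
tin [(0.9, [0.559, 0.023, 0.061]), (0.52, [0.578, 0.206, 0.084])]
lid [(0.74, [0.577, 0.208, 0.086]), (0.27, [0.806, 0.012, 0.008])]
tip chest [(0.7, [0.584, 0.196, 0.002])]
tip lid_edge [(0.68, [0.557, 0.126, 0.078])]
tip lid_hinge [(0.68, [0.613, 0.268, 0.078])]
tip block []
tip pry [(0.85, [0.496, -0.205, 0.003]), (0.79, [0.743, -0.184, -0.003])]
tip pry_grip [(0.95, [0.62, -0.2, 0.143]), (0.93, [0.499, -0.203, 0.129]), (0.73, [0.74, -0.186, 0.132]), (0.63, [0.583, 0.194, 0.003])]
1.4
```

View pics/top0.png

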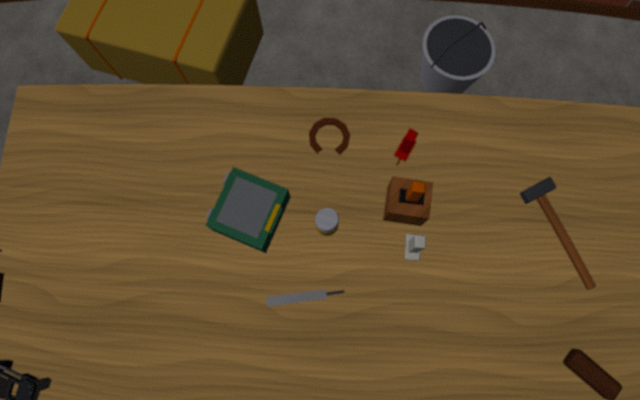

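View pics/side0.png

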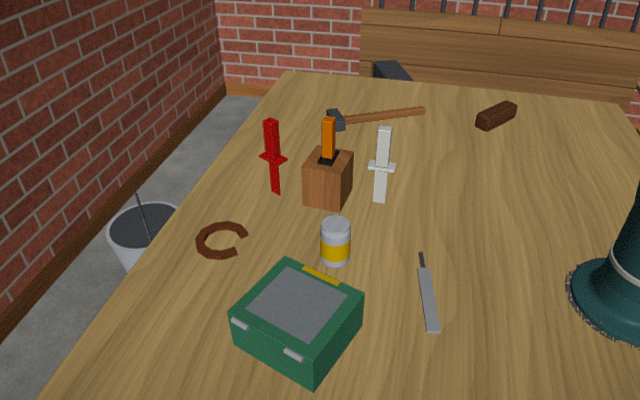

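The orange candidate stands in the beech block at top (416,188) and side (328,137). The look-alikes are red at top (406,145) / side (272,155) and white at top (415,245) / side (382,165). I choose the orange one. The chest front faces the tin, with the yellow stripe at top (272,217).

```bash
cat > h.py <<'E'
from station import *
import cv2,numpy as np
def cloud(cam,d,E=None):
    i=viewer.camera_info(cam); K=i["intrinsics"]; h,w=d.shape
    u,v=np.meshgrid(np.arange(w),np.arange(h))
    n=cv2.undistortPoints(np.stack([u,v],-1).reshape(-1,1,2).astype(np.float64),np.array(K),np.array(i["dist_coeffs"])).reshape(h,w,2)
    pc=np.stack([n[...,0]*d,-n[...,1]*d,-d],-1)
    R,t=(np.array(i["rotation"]),np.array(i["eye"])) if E is None else (E[:3,:3],E[:3,3])
    P=pc@R.T+t; P[d<=0]=np.nan; return P
def rect(P,zlo,zhi,c,r):
    m=(P[...,2]>zlo)&(P[...,2]<zhi)&(np.hypot(P[...,0]-c[0],P[...,1]-c[1])<r)
    q=P[m]; return m,q,cv2.minAreaRect((q[:,:2]*1000).astype(np.float32))
E
python3 - <<'E'
from h import *
P={}
for c in ["top","side"]:
    f=np.load(f"{c}0.npz"); P=cloud(c,f["d"])
    for nm,a in dict(block=(.095,.112,(.619,-.197),.08),lid=(.078,.094,(.584,.197),.13),tin=(.08,.1,(.557,.008),.05),handle=(.18,.215,(.619,-.197),.04)).items():
        m,q,r=rect(P,*a); print(c,nm,len(q),np.round(q.mean(0),4) if len(q) else '',np.round(r[0],1),np.round(r[1],1),round(r[2],1))
    m=(np.abs(P[...,2])<.005)&(np.hypot(P[...,0]-.6,P[...,1])<.3); print("bench z",np.nanmedian(P[...,2][m]))
t=cv2.imread("pics/top0.png")[130:270,360:480]; s=cv2.imread("pics/side0.png")[100:240,240:420]
cv2.imwrite("pics/crop1.png",np.hstack([cv2.resize(t,None,fx=2.6,fy=2.6,interpolation=2),cv2.resize(s,None,fx=2.6,fy=2.6,interpolation=2)]))
E
```

```text
top block 1145 [ 0.6138 -0.1949  0.1053] [ 619.4 -198.3] [99.7 92.2] 83.1
top lid 4065 [0.5832 0.1955 0.0854] [585.6 199. ] [160.5 161.7] 69.6
top tin 408 [ 0.5608 -0.0007  0.0899] [ 5.619e+02 -3.000e-01] [52.3 54. ] 46.8
top handle 176 [ 0.6167 -0.1968  0.2   ] [ 619.  -197.7] [27.8 25.9] 86.9
bench z 0.00021674026622187093
side block 947 [ 0.6181 -0.1821  0.1041] [ 620.7 -195.9] [105.3  91.5] 83.7
side lid 8116 [0.5828 0.2066 0.0853] [586.8 200.2] [159.9 162.8] 69.9
side tin 513 [0.5627 0.0059 0.0883] [563.7   1.5] [53.2 54.7] 16.8
side handle 198 [ 0.6186 -0.1906  0.1948] [ 619.3 -197.1] [34.1 23.7] 86.7
bench z -0.00013404989204601758
```

View pics/crop1.png

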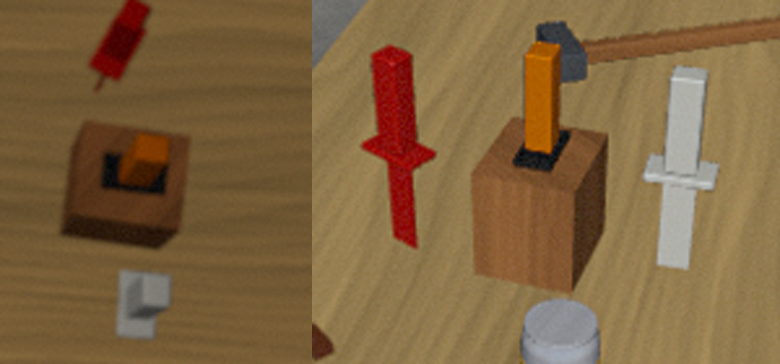

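The crop shows the orange handle standing in the block's slot, with red to the left and white to the right, so the choice is confirmed. Guard and slot run long along about world y. Next I test whether the pry path is reachable.

```bash
cat >> h.py <<'E'
YC=np.radians(69.4); C=np.array([.584,.196,0]); XC=np.array([np.cos(YC),np.sin(YC),0]); Z=np.array([0,0,1.])
HG=C+.075*XC+.080*Z
L=.045; GT=.114
def tool(alpha,yaw,flip):
    h=np.array([np.cos(YC+yaw),np.sin(YC+yaw),0]); d=np.cos(alpha)*h-np.sin(alpha)*Z
    y=flip*np.cross(Z,h); return np.stack([np.cross(y,d),y,d],1)
def pose(th,alpha,yaw,flip,off=0.,back=0.,L=L):
    """tip's upper corner at lid angle th; off = clearance normal to the blade, below it"""
    R=tool(alpha,yaw,flip); d=R[:,2]; n=np.cross(d,flip*R[:,1]); n=n if n[2]>0 else -n
    if th<alpha: tip=HG+.150*(-np.cos(th)*XC+np.sin(th)*Z)+L*d
    else: tip=HG+(.150-L)*(-np.cos(th)*XC+np.sin(th)*Z)
    tip=tip-(.002+off)*n-back*d
    return tip-GT*d,R
BY=np.radians(-6); B=np.array([.6193,-.1973,0])
def block(flip,h):   # TCP pose with the tip h above its hanging place
    y=flip*np.array([-np.sin(BY),np.cos(BY),0]); z=-Z
    return B+np.array([0,0,.010+GT+h]),np.stack([np.cross(y,z),y,z],1)
E
python3 - <<'E'
from h import *
ik=solver.inverse_kinematics
for f in (1,-1):
    for h in (0,.12,.2):
        q=ik(*block(f,h)); print("block",f,h,None if q is None else np.round(q,2))
for f in (1,-1):
  for a in (25,35,45,55):
    for yw in (-30,-15,0,15,30):
        s=""
        for th,off,bk in ((0,.006,.06),(0,.006,0),(.3,0,0),(.6,0,0),(.9,0,0),(1.2,0,0),(1.5,0,0),(1.75,0,0)):
            p,R=pose(th,np.radians(a),np.radians(yw),f,off,bk); q=ik(p,R); s+="." if q is None else "O"
        print(f,a,yw,s, None if q is None else np.round(q,2))
E
```

```text
block 1 0 [-0.15  0.62  0.57  1.7  -0.4   0.94  2.04]
block 1 0.12 [-0.3   0.53  0.81  1.61 -0.41  1.17  2.06]
block 1 0.2 [-0.37  0.49  0.92  1.52 -0.4   1.33  2.06]
block -1 0 [-0.45  0.83  1.1   1.72 -0.82  1.12 -0.77]
block -1 0.12 [-0.43  0.62  1.04  1.62 -0.56  1.23 -0.96]
block -1 0.2 [-0.43  0.53  1.03  1.52 -0.46  1.35 -1.03]
1 25 -30 ........ None
1 25 -15 OOOOOOOO [-0.98  0.86  1.35  2.39  4.24  1.71 -2.32]
1 25 0 OOOOOOOO [ 0.83  0.67 -0.88  2.08 -1.18  0.65 -2.35]
1 25 15 OOOOOOOO [ 0.15  0.6  -0.01  1.87 -1.25  1.26 -2.29]
1 25 30 OOOOOOOO [-0.18  0.77  0.43  1.62 -1.26  1.67 -2.25]
1 35 -30 ......OO [ 0.88  0.42 -1.26  2.35  3.25  0.23 -1.17]
1 35 -15 OOOOOOOO [-1.16  0.81  1.53  2.32  4.43  1.55 -2.52]
1 35 0 OOOOOOOO [ 0.25  0.37 -0.23  2.06 -1.28  0.86 -2.49]
1 35 15 OOOOOOOO [-0.25  0.52  0.43  1.87 -1.26  1.31 -2.4 ]
1 35 30 OOOOOOOO [-0.38  0.71  0.66  1.63 -1.24  1.64 -2.31]
1 45 -30 ..O....O [ 0.92  0.47 -1.43  2.2   1.18  0.21  0.86]
1 45 -15 OOOOOOOO [ 0.91  0.49 -1.27  2.1  -0.18  0.28  2.51]
1 45 0 OOOOOOOO [-0.59  0.32  0.66  2.03 -1.23  1.   -2.68]
1 45 1
[... 926 characters left out ...]
.19  1.22  0.71]
-1 35 30 OOOOOOOO [-0.26  0.67  0.47  1.63 -1.15  1.55  0.79]
-1 45 -30 ..O.OOOO [ 0.32  0.14 -0.66  2.22 -1.23  0.2  -0.04]
-1 45 -15 OOOOOOOO [-0.13  0.17 -0.01  2.15 -1.23  0.57  0.24]
-1 45 0 OOOOOOOO [-0.63  0.33  0.71  2.03 -1.25  1.02  0.47]
-1 45 15 OOOOOOOO [-0.48  0.46  0.62  1.84 -1.14  1.26  0.58]
-1 45 30 OOOOOOOO [-0.34  0.58  0.48  1.62 -1.02  1.43  0.65]
-1 55 -30 OOOOOOOO [-0.84  0.09  0.52  2.13 -0.62  0.43 -0.72]
-1 55 -15 OOOOOOOO [-0.82  0.18  0.67  2.05 -0.9   0.68 -0.16]
-1 55 0 OOOOOOOO [-0.7   0.29  0.67  1.93 -0.96  0.94  0.15]
-1 55 15 OOOOOOOO [-0.58  0.41  0.62  1.78 -0.94  1.16  0.35]
-1 55 30 OOOOOOOO [-0.5   0.52  0.58  1.61 -0.9   1.36  0.52]
```

```bash
python3 - <<'E'
from h import *
s=env.sense(); p=np.array(s["ee_pos"]); env.movel(p+[0,0,.13],rate=.3)
env.reach(*block(-1,.2)); s=env.sense(); print(s["t"],np.round(s["ee_pos"],4),np.round(s["joint_positions"],2))
E_=np.eye(4); E_[:3,:3]=s["tcp_rot"]; E_[:3,3]=s["ee_pos"]
p,d=viewer.read_camera("wrist"); E_=E_@np.array(viewer.camera_info("wrist")["T_tool_cam"])
cv2.imwrite("pics/wrist1.png",p[:,:,::-1]); P=cloud("wrist",d,E_)
for nm,a in dict(block=(.095,.107,(.619,-.197),.08),handle=(.19,.215,(.619,-.197),.03)).items():
    m,q,r=rect(P,*a); print(nm,len(q),np.round(q.mean(0),4) if len(q) else '',np.round(r[0],1),np.round(r[1],1),round(r[2],1))
for n in ["pry_grip","block","pry"]: print(n,[(round(r["score"],2),np.round(r["at"],3).tolist()) for r in tip_of("wrist",n)])
E
```

```text
5.2583 [ 0.6197 -0.1963  0.3238] [-0.42  0.52  1.01  1.52 -0.45  1.35 -1.04]
block 3028 [ 0.6267 -0.1957  0.1046] [ 620.2 -195.6] [100.2  90.6] 83.5
handle 583 [ 0.6214 -0.197   0.2018] [ 620.4 -196.7] [27.4 23.7] 84.1
pry_grip [(0.8, [0.507, -0.057, 0.013]), (0.7, [0.621, -0.196, 0.143]), (0.57, [0.673, -0.314, 0.019])]
block [(0.61, [0.62, -0.192, 0.002])]
pry [(0.89, [0.505, -0.183, 0.021]), (0.69, [0.736, -0.197, 0.021]), (0.61, [0.612, -0.2, 0.014])]
```

View pics/wrist1.png

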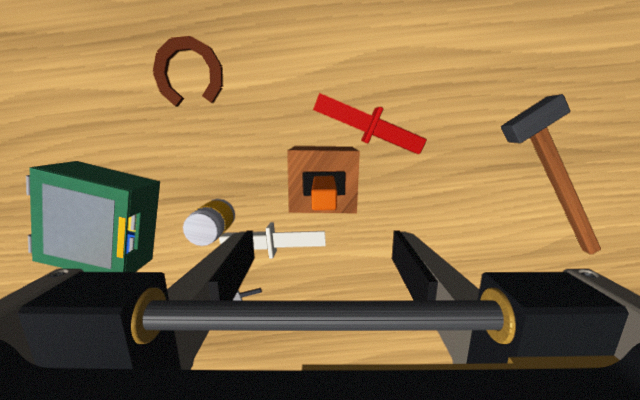

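The wrist picture shows the orange handle at (323,193) in the block's slot. The red (370,123) and white (270,240) look-alikes have toppled and now lie flat. I'll check the tin, then grasp.

```bash
sed -i 's/^BY=.*/BY=np.radians(-6.2); B=np.array([.6202,-.1964,0])/' h.py; python3 - <<'E'
from h import *
p,d=viewer.read_camera("side"); P=cloud("side",d)
m,q,r=rect(P,.08,.1,(.557,.008),.06); print("tin",np.round(r[0],1))
env.movel(*block(-1,0),rate=.15); s=env.sense(); print(np.round(s["ee_pos"],4),np.round(s["wrist_force"],1))
effector.grasp(squeeze=55); s=env.sense(); print(s["t"],"w",s["gripper_width"],s["grasp_force"],np.round(s["ee_pos"],4),np.round(s["wrist_force"],1))
np.savez("grasp.npz",p=s["ee_pos"],R=s["tcp_rot"])
env.movel(np.array(s["ee_pos"])+[0,0,.14],rate=.12); env.pause(.2)
s=env.sense(); print(s["t"],"w",s["gripper_width"],np.round(s["ee_pos"],4),np.round(s["wrist_force"],1),np.round(s["moment"],2))
p,d=viewer.read_camera("side"); cv2.imwrite("pics/side2.png",p[:,:,::-1])
E
```

```text
tin [562.7   2.4]
[ 0.6208 -0.1967  0.1249] [-0.6  0.   0.4]
7.975 w 0.027803235738435357 54.939084649086 [ 0.6201 -0.1967  0.124 ] [-0.4 -1.2 -0.4]
9.4917 w 0.027497945536921368 [ 0.6199 -0.1967  0.2634] [ 1.2 -0.1 -3. ] [-0.03  0.12  0.01]
```

View pics/side2.png

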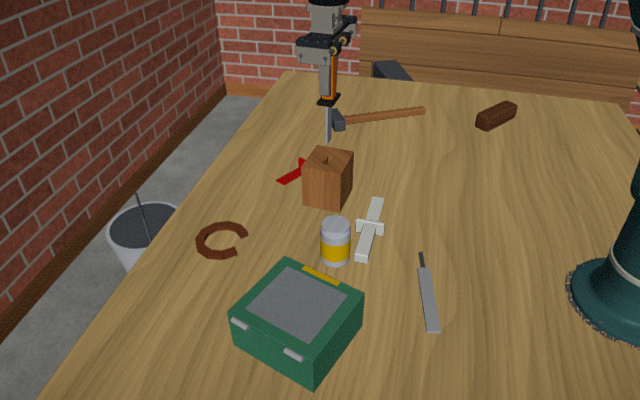

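The picture shows the pry held upright with its tip at (328,140), clear of the block. The tin has not moved. Next I go to the chest and insert the blade.

```bash
cat >> h.py <<'E'
A,W,F=np.radians(45),np.radians(10),-1
def st(tag):
    s=env.sense(); print(tag,round(s["t"],2),np.round(s["ee_pos"],4),"F",np.round(s["wrist_force"],1),"w",round(s["gripper_width"],4)); return s
E
python3 - <<'E'
from h import *
p,R=pose(0,A,W,F,.006,.12)
env.movel(np.array(env.sense()["ee_pos"])+[0,0,.06],rate=.2)
env.reach(p+[0,0,.08],R); s=st("over"); print(np.round(s["joint_positions"],2))
env.movel(p,R,rate=.15); st("front")
env.movel(*pose(0,A,W,F,.006,.065),rate=.12); s=st("at notch"); print(np.round(np.array(s["ee_pos"])-pose(0,A,W,F,.006,.065)[0],4))
for c in ("side","top"):
    im,d=viewer.read_camera(c); np.savez(c+"3.npz",p=im,d=d)
    im=im[200:400,220:420] if c=="side" else im[140:280,180:350]
    cv2.imwrite(f"pics/{c}3.png",cv2.resize(im[:,:,::-1],None,fx=3,fy=3,interpolation=2))
E
```

```text
over 11.59 [ 0.532  -0.0113  0.2875] F [ 0.5 -0.8 -2.3] w 0.0278
[-0.23  0.38  0.78  1.92 -0.99  1.46  0.77]
front 12.28 [ 0.5325 -0.0114  0.2084] F [ 0.6  0.5 -1.8] w 0.0277
at notch 12.88 [0.5393 0.0269 0.1693] F [-1.1  0.6 -2.4] w 0.0275
[ 0.0002 -0.0002  0.0002]
```

View pics/side3.png

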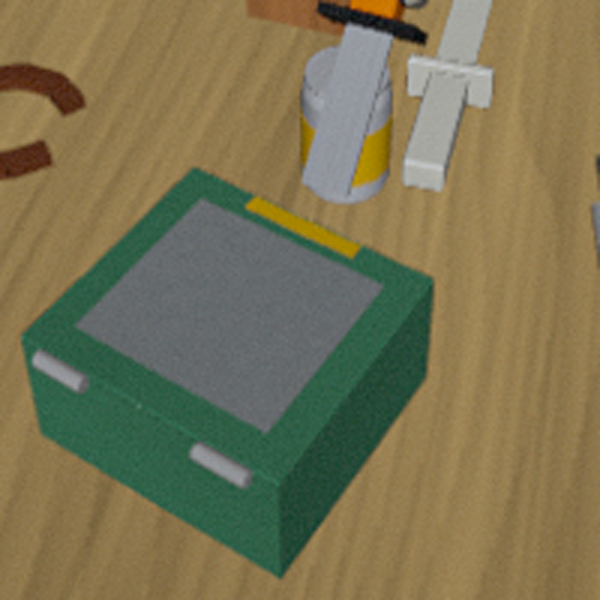

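The blade tip at crop (325,185) points at the stripe centre (305,227), just in front of the notch. Now I insert it and begin lifting.

```bash
python3 - <<'E'
from h import *
for bk in (.03,0.):
    env.movel(*pose(0,A,W,F,.006,bk),rate=.08); s=st(f"in {bk}"); print(np.round(np.array(s["ee_pos"])-pose(0,A,W,F,.006,bk)[0],4))
    if np.linalg.norm(s["wrist_force"]-np.array([0,0,-2.5]))>8: print("STOP"); raise SystemExit
for th in (0.,.15,.3,.42):
    env.movel(*pose(th,A,W,F),rate=.08); st(f"th {th}")
env.pause(.2); st("hold")
im,d=viewer.read_camera("side"); np.savez("side4.npz",p=im,d=d)
cv2.imwrite("pics/side4.png",cv2.resize(im[140:400,180:440,::-1],None,fx=2.3,fy=2.3,interpolation=2))
E
```

```text
in 0.03 13.57 [0.5436 0.0516 0.144 ] F [ 0.2 -0.6 -1.6] w 0.0281
[-0.0001  0.0002 -0.0003]
in 0.0 14.09 [0.5475 0.0723 0.123 ] F [ 0.1 -0.4 -2.9] w 0.0279
[-0.0001  0.     -0.0001]
th 0.0 14.34 [0.5487 0.0764 0.128 ] F [ 0.4  0.7 -2.5] w 0.0282
th 0.15 14.78 [0.5493 0.0777 0.1502] F [-0.4 -2.  -3.5] w 0.028
th 0.3 15.21 [0.551  0.0828 0.1719] F [-0.  -1.3 -3.4] w 0.0278
th 0.42 15.58 [0.553  0.089  0.1887] F [-0.1 -0.6 -3.1] w 0.0276
hold 15.78 [0.5529 0.0887 0.1882] F [ 0.1 -1.1 -3.8] w 0.0277
```

View pics/side4.png

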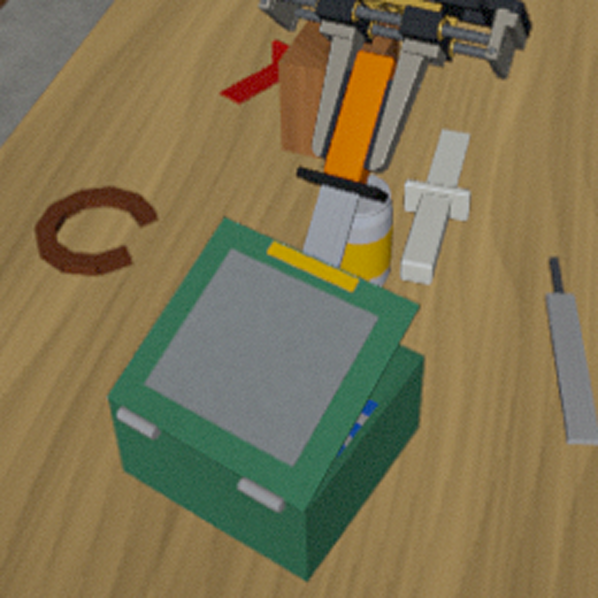

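The lid is raised about 0.4 rad and rests on the blade, which passes under the stripe at crop (330,250). Continuing over past upright.

```bash
python3 - <<'E'
from h import *
for th in (.55,.67,.785,.9,1.05,1.2,1.35,1.5,1.6,1.7,1.78):
    env.movel(*pose(th,A,W,F),rate=.08); s=st(f"th {th:.2f}")
    if np.linalg.norm(s["wrist_force"]-np.array([0,0,-2.5]))>20: print("STOP"); break
env.pause(.4)
im,d=viewer.read_camera("side"); np.savez("side5.npz",p=im,d=d)
cv2.imwrite("pics/side5.png",cv2.resize(im[60:400,140:480,::-1],None,fx=1.75,fy=1.75,interpolation=2)); st("end")
E
```

```text
th 0.55 16.23 [0.5562 0.0973 0.206 ] F [ 0.5 -1.  -4. ] w 0.0279
th 0.67 16.6 [0.5598 0.1069 0.2206] F [-0.1 -0.9 -3.3] w 0.0279
th 0.79 16.97 [0.5638 0.1176 0.2334] F [ 0.8 -0.6 -3.9] w 0.0278
th 0.90 17.28 [0.5726 0.1247 0.2414] F [-0.2 -0.  -3.4] w 0.0278
th 1.05 17.63 [0.577  0.1372 0.2507] F [ 0.  -0.9 -1.6] w 0.0276
th 1.20 17.98 [0.582  0.151  0.2575] F [ 0.8 -0.2 -2.2] w 0.0278
th 1.35 18.33 [0.5873 0.1651 0.2619] F [-0.9  0.2 -3.1] w 0.0274
th 1.50 18.68 [0.5926 0.1795 0.264 ] F [ 0.8 -0.  -2.4] w 0.0278
th 1.60 18.97 [0.5963 0.1893 0.2641] F [ 0.6 -0.6 -3.1] w 0.0276
th 1.70 19.25 [0.5999 0.1991 0.2632] F [-0.5 -1.  -2. ] w 0.0277
th 1.78 19.51 [0.6028 0.2068 0.2617] F [ 0.2  0.1 -1.8] w 0.0279
end 19.96 [0.603  0.2059 0.2619] F [ 0.5 -0.4 -3.2] w 0.0278
```

View pics/side5.png

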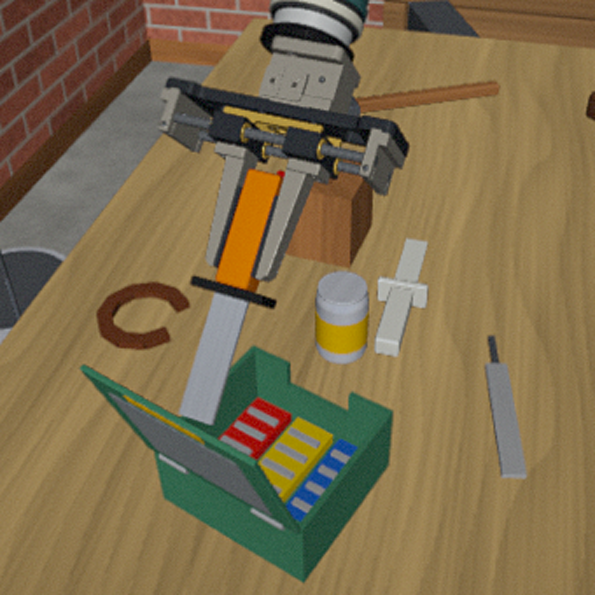

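The lid leans open past upright and the pry is still held straight. Now I back off, go over the block and check the blade before lowering.

```bash
python3 - <<'E'
from h import *
s=env.sense(); env.movel(np.array(s["ee_pos"])-.13*np.array(s["tcp_rot"])[:,2],rate=.2)
g=np.load("grasp.npz"); env.reach(g["p"]+[0,0,.17],g["R"]); env.movel(g["p"]+[0,0,.125],g["R"],rate=.15); env.pause(.3); s=st("above")
print(np.round(np.array(s["ee_pos"])-g["p"],4), np.round(s["tcp_rot"]-g["R"],3).tolist())
for c in ("side","top"):
    im,d=viewer.read_camera(c); P=cloud(c,d); np.savez(c+"6.npz",p=im,d=d)
    m=(P[...,2]>.12)&(P[...,2]<.21)&(np.hypot(P[...,0]-.62,P[...,1]+.197)<.03)&(im.max(-1)<250)
    q=P[m]; 
    if len(q)>20:
        for lo in np.arange(.125,.215,.015):
            k=q[(q[:,2]>=lo)&(q[:,2]<lo+.015)]
            if len(k)>5: print(c,round(lo,3),len(k),np.round(k.mean(0),4))
    print(c,[(round(r["score"],2),np.round(r["at"],3).tolist()) for r in tip_of(c,"pry")], [(round(r["score"],2),np.round(r["at"],3).tolist()) for r in tip_of(c,"pry_grip")])
im=np.load("side6.npz")["p"]; cv2.imwrite("pics/side6.png",cv2.resize(im[40:220,240:420,::-1],None,fx=3.2,fy=3.2,interpolation=2))
E
```

```text
above 22.85 [ 0.6204 -0.1969  0.2499] F [ 0.1 -0.6 -2. ] w 0.0273
[ 0.0003 -0.0002  0.1259] [[0.0, 0.0, 0.001], [0.0, -0.0, -0.0], [0.001, 0.0, 0.0]]
side 0.125 12 [ 0.6206 -0.1912  0.1378]
side 0.14 35 [ 0.6204 -0.1919  0.1478]
side 0.155 38 [ 0.6204 -0.1918  0.1628]
side 0.17 37 [ 0.6206 -0.1914  0.1779]
side 0.185 37 [ 0.6206 -0.1911  0.1927]
side 0.2 26 [ 0.6205 -0.1905  0.2053]
side [(0.89, [0.618, -0.196, 0.135]), (0.85, [0.736, -0.194, 0.022]), (0.65, [0.5, -0.19, 0.025])] [(0.69, [0.618, -0.196, 0.268]), (0.58, [0.508, -0.057, 0.012])]
top [] [(0.63, [0.675, -0.315, 0.017])]
```

View pics/side6.png

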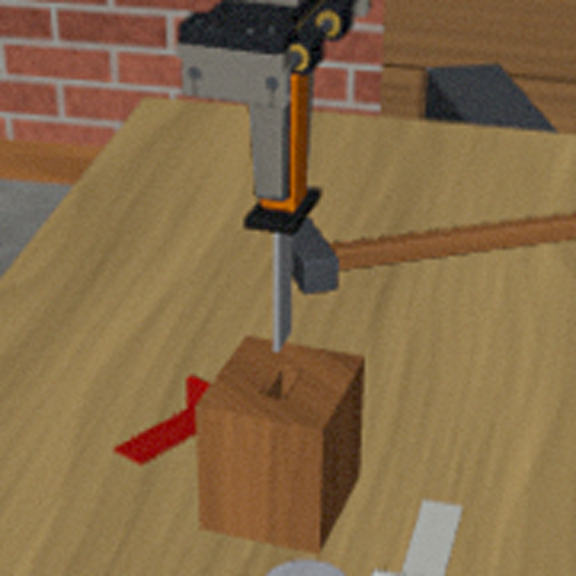

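The blade hangs vertical at crop (283,290), directly over the slot at (282,380), with x constant to 0.2 mm along its length. Lowering and releasing.

```bash
python3 - <<'E'
from h import *
g=np.load("grasp.npz")
for h in (.08,.03,.001):
    env.movel(g["p"]+[0,0,h],g["R"],rate=.08); s=st(f"h {h}")
    if np.linalg.norm(s["wrist_force"]-np.array([0,0,-2.5]))>12: print("STOP"); raise SystemExit
effector.release(); env.pause(.3); st("released")
env.movel(g["p"]+[0,0,.2],g["R"],rate=.15); env.pause(.5); st("clear")
for c in ("side","top"):
    im,d=viewer.read_camera(c); P=cloud(c,d)
    m=(P[...,2]>.12)&(P[...,2]<.215)&(np.hypot(P[...,0]-.62,P[...,1]+.197)<.04); q=P[m]
    print(c,"pry top z",np.round(np.percentile(q[:,2],[90,99]),4),np.round(q[q[:,2]>.195].mean(0),4),np.round(q[q[:,2]<.15].mean(0),4) if (q[:,2]<.15).any() else '')
    m,q,r=rect(P,.08,.1,(.557,.008),.06); print(" tin",np.round(r[0],1))
    for n in ("shoe","file","lid_edge"): print(" ",n,[(round(r["score"],2),np.round(r["at"],3).tolist()) for r in (tip_of if n=="lid_edge" else search_frame)(c,n)][:2])
    if c=="side": cv2.imwrite("pics/side7.png",im[:,:,::-1])
E
```

```text
h 0.08 23.86 [ 0.6202 -0.197   0.2041] F [ 0.6 -0.8 -2.3] w 0.0278
h 0.03 24.63 [ 0.6203 -0.197   0.1542] F [-0.3 -0.4 -2.3] w 0.0279
h 0.001 25.14 [ 0.6197 -0.1965  0.1241] F [ 0.1 -0.1 -2.9] w 0.0277
released 26.48 [ 0.6201 -0.1967  0.125 ] F [0.3 0.5 0.1] w 0.0921
clear 28.45 [ 0.6201 -0.1968  0.324 ] F [0.  0.5 0.8] w 0.0917
side pry top z [0.2021 0.2041] [ 0.6188 -0.1918  0.2011] [ 0.6177 -0.1861  0.1352]
 tin [563.    2.5]
  shoe [(0.92, [0.807, 0.011, 0.008])]
  file [(0.81, [0.375, 0.072, 0.006])]
  lid_edge [(0.83, [0.626, 0.314, 0.223])]Traceback (most recent call last):
  File "<stdin>", line 11, in <module>
    return _quantile_unchecked(
        a, q, axis, out, overwrite_input, method, keepdims, weights)
    return _ureduce(a,
                    func=_quantile_ureduce_func,
    ...<5 lines>...
                    overwrite_input=overwrite_input,
                    method=method)
    r = func(a, **kwargs)
    result = _quantile(arr,
                       quantiles=q,
    ...<2 lines>...
                       out=out,
                       weights=wgt)
    slices_having_nans = np.isnan(arr[-1, ...])
                                  ~~~^^^^^^^^^
IndexError: index -1 is out of bounds for axis 0 with size 0
```

View pics/side7.png

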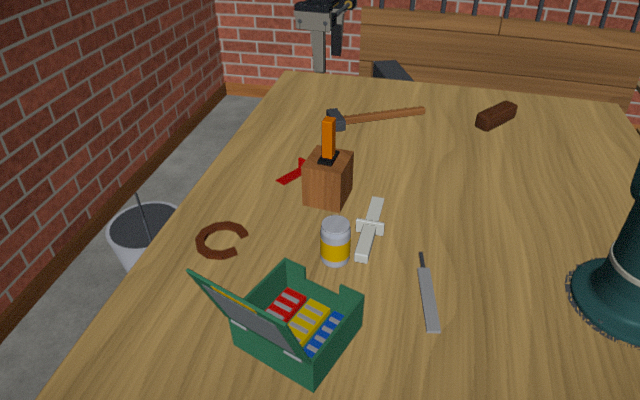

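The pry stands in the slot at (328,140) with its top at 0.203 m, as at the start. The lid is open past upright, and the tin, shoe and file are where they were. Handing in.

```bash
python3 -c "
from station import *
print(workorder.finish_job())"
```

```text
the job is handed in; nothing more can be done
None
```

The lid stands open past upright, the pry blade is back in the block's slot down on its guard, and the shoe, file and tin are where they were; I handed the job in at about 28 s, but no verdict came back (the red and white look-alikes toppled before the grasp, cause unknown, and I left them lying).

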